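# Set the clamped tube upright on the retort stand

## Robot

A 6-joint arm with a two-finger parallel gripper is mounted at the origin on the work surface. World frame = base frame: x ahead of the robot, y to its left, z up, the work surface at z = 0. Lengths are in m, angles in rad, forces in N, time in s.
With the tool pointing down it reaches from about 0.3 to 0.875 m from the base axis. Payload 6.4 kg.
Tool frame: the origin (TCP) lies where the fingers leave the gripper's body, on its centre line; the fingertips stand 73 mm ahead of it and the grasp point (between the pads) lies 54 mm ahead of it (ctrl.pinch_z is the distance from the TCP to the grasp point, in m); z points along the fingers, y is the direction in which the jaws open and shut (so a half turn about z gives the same grasp; the last joint's range is limited). The gripper opens to 85 mm and grips with 20 to 120 N. Pads are 22 mm wide; open, the fingers measure 114 mm over their backs; the gripper's body (76 mm by 85 mm) begins 54 mm behind the grasp point. The pads swing forward as they close: fully open they stand 13 mm farther back than shut.
Start: joints at [-1.374, 0.181, 1.607, -0, 1.354, -0.206], TCP at [0.225, -0.529, 0.304] pointing down, gripper open.
Joint ranges: [-2.99, 2.99], [-0.89, 2.07], [0.3, 2.58], [-1.14, 4.28], [0, 2.63], [-3.12, 3.12]. Speed limits (rad/s): [2.57, 2.57, 3.01, 3.14, 3.14, 3.14].

## Interface

Orientations are given as a unit quaternion [w, x, y, z].
In Python, from bench import ctrl, camera, camera_model gives the robot as it stands.
- The arm moves only by the tool arm_command, never from a script. Its argument "series" is a list of rows, each a list of 7 numbers: the shift along the tool's x, y, z in m, then the turn, a rotation vector about the tool's x, y, z in degrees, then the finger opening in m, from 0 to 0.0854. In form: [[tx, ty, tz, rx, ry, rz, gripper], ...]. A call has exactly 5 rows; each row is the pose to reach, as a shift and turn from the pose commanded when the call began, along the tool's axes at that moment; what a row does not reach only later rows make up. A row lasts 1/10 s, in which the tool goes at most 50 mm and 8.59 degrees, less where a joint would pass 70% of its speed; a pose out of reach is approached as far as the arm can. A call with a gripper value outside its range is refused whole. The fingers move at their own pace and stop on an object; the grip force is fixed at half the most. Time passes only in rows, so rows that repeat a pose let the fingers close, or fill a call up. It gives the time, the measured TCP pose, the force and the opening at its end, in the units of the state.
- ctrl.get_obs(): the state, without advancing time (a new reading comes with each control period).
- camera(name): name is "side" or "top"; returns (picture, depth): 420x560x3 uint8, red, green, blue; 420x560 float32, m along the optical axis (not along the pixel's ray), 0 where there is no reading.
- camera_model(name): a dict with "K" (3x3 intrinsics, pixels), "position" and "attitude" of the camera in the world. Camera axes: x right, y down, z forward; pixel columns grow to the right and rows downward; lengths in m; the calibration is good to about 2 mm. A picture is of the moment at which its call begins. camera_model takes no time and is no camera call.
- ctrl.hand_in(): hands the job in, once; it reports no verdict.
The state is a dict: "time_s": time; "q": joint angles; "dq": joint speeds; "joint_efforts": joint torques, N m; "eef_pos": TCP position; "eef_rot": TCP orientation; "wrist_force": force on the tool from outside, world axes, zero at the start; "torque": the same for the moment, N m; "opening": opening from 0.0 (shut) to 1.0 (fully open).
Only numpy, scipy, OpenCV 4.12 (cv2) and the standard library are available. Lean on these libraries where they do the work, as an engineer would, in place of code of your own. Each camera call takes 0.05 s, during which the arm holds its last target. There are 200 camera calls.

## Task

The stoppered glass tube held by the clamp on the retort stand is leaning over towards the robot; set it upright. Ease the boss's slanting wing screw just enough to let the clamp's rod turn, about a quarter turn and never more than a third, turn the tube upright, then screw the wing screw home again so that the clamp is held as firmly as before. Disturb nothing else on the bench.

Things in the scene. Friction and masses are not known exactly. Their poses are not given: they have to be found in the camera images.
- stand: Retort stand, fixed. Origin: foot of the upright at bench level; x points to the stand's back (away from the robot at yaw 0), y along the cross rod towards the tube, z up. Base plate 10 mm thick, spans x -85 to 55, y -40 to 180 mm. Steel upright at the origin, 12 mm in diameter, 450 mm tall.
- boss (a point): Middle of the aluminium boss (60 mm high, 36 wide) on the upright, 190 mm above the bench. In front of the upright, 32 mm off, it holds the clamp's level 10 mm cross rod at this height. Two steel wing screws: the slanting one in front nips the cross rod (wing_screw); the level one behind, on the upright, is fixed and not part of the job.
- wing_screw (a joint): Turn of the slanting wing screw, rad: 0 is fully home (hard stop); grows backing off, anticlockwise seen from outside (positive about screw_grip's z). Starts 0 to 0.15. Takes 0.15 to 0.25 N m to turn, stays where left. Its hold on the clamp fades evenly from about 2 N m at 0 to nothing at 1.3; then a drag of 0.1 N m still keeps the tube wherever it is left.
- screw_grip (a point): Middle of the slanting screw's wing, on its axis; turns with it. z points out along the axis, up and to the stand's front, 25 degrees from vertical; x along the wing, y across its flats. Wing: flat steel bar 40 mm (x), 9 thick (y), 28 high, z -13 to 15 mm; below it a bare 9 mm stem down to z -25 mm, where the boss's 21 mm nose begins. The upright rises 54 mm behind.
- tube_clamp (a joint): Lean of the tube, rad: 0 upright; positive leans its stoppered top to the stand's front, the robot's side (negative about tube_pivot's y). Tube, clamp and cross rod turn as one about the rod's axis, from -0.6 to 1.2. Starts 0.45 to 0.75. No stop at upright.
- tube_pivot (a point): Middle of the tube on the cross rod's axis, 140 mm from the upright, where two cork-lined prongs hold it (within 11 mm in z, 24 in x). z along the tube to its stopper, y along the rod away from the boss. Glass tube, 30 mm in diameter, z -85 to 110 mm; rim 33 mm wide. Clamp block and its own fixed screw lie at y -60 to -33, x up to 54 mm. Turns with the tube.
- tube_mouth (a point): Centre of the tube's mouth, 110 mm above tube_pivot along the tube; z along the tube, outwards. A black rubber stopper, 35 mm wide, stands 18 mm out of it.
- beaker: Bystander: glass beaker 48 mm wide, 62 mm high, standing on the stand's base plate under the tube. Origin at its foot.
- vial: Bystander: amber vial 25 mm wide, 55 mm high, on the stand's base plate between upright and beaker. Origin at its foot.
- petri_dish: Bystander: flat clear dish 92 mm wide, 18 mm high, on the bench in front of the stand. Origin under it.
- reagent_bottle: Bystander: clear bottle with blue cap, 70 mm wide, 150 mm high, on the bench at the left. Origin at its foot.
- amber_bottle: Bystander: amber bottle with black cap, 60 mm wide, 130 mm high, on the bench at the right. Origin at its foot.
- spatula: Bystander: flat steel lab spatula 175 mm long, 16 wide, 4 thick, lying on the bench at the left. Origin under its middle.
- stone_mortar: Bystander: white mortar bowl 90 mm wide, 55 mm high, on the bench at the right. Origin at its foot.

How it is judged:
By the outcome, as a careful person would: the job done as asked, in the order asked, and still so for the second after the job is handed in, with the robot touching nothing.
It also fails if it takes over 72 s, if anything falls off the work surface, if the arm or the gripper's body presses on something with over 40 N, if the wrist force passes 120 N, or if a joint passes its speed limit or range.

## Working session

There is one attempt and no reset: what is moved stays moved. The work goes in short steps, Python scripts to look and compute and a tool call to move; the robot and the scene stay as the last step left them, time stands still between calls to the robot, and variables do not carry over. Pictures are saved under pics/ and viewed, about 8 in all and at most 12, crops included, and the job is handed in when it is done.

Besides the shell and the picture viewer there is one more tool, called after ">>>" by a JSON object that holds its "op" and its "data", one argument or row to a line. arm_command: Moves the arm, as the interface text tells. Its arguments: {"type":"object","properties":{"series":{"type":"array","items":{"type":"array","items":{"type":"number"}}}},"required":["series"]}

```bash
ls; mkdir -p pics
python3 - <<'E'
from bench import ctrl,camera,camera_model
import cv2,numpy as np
print(ctrl.get_obs())
for n in("side","top"):
    p,d=camera(n); np.savez(f"{n}0.npz",p=p,d=d); cv2.imwrite(f"pics/{n}0.png",p[:,:,::-1]); print(n,camera_model(n))
E
```

```text
pics
{'time_s': 0.0, 'q': array([-1.37432444e+00,  1.81537911e-01,  1.60800479e+00, -7.12309306e-06,
        1.35379875e+00, -2.06322057e-01]), 'dq': array([ 6.26374551e-04,  1.13313766e-03,  3.36755447e-04, -6.30956779e-04,
       -4.14668387e-04,  9.09252703e-05]), 'joint_efforts': array([-2.98284676e-04, -4.44867361e+01, -3.51341128e+01, -3.50381615e-04,
        9.04858840e-03,  2.56059587e-05]), 'eef_pos': array([ 0.22531216, -0.52855392,  0.30298736]), 'eef_rot': array([-8.74406301e-04,  9.79787557e-01,  2.00038941e-01,  8.29166725e-07]), 'wrist_force': array([ 0.3843477 , -0.94223024,  0.36346877]), 'torque': array([ 0.00367005, -0.01735246,  0.03092224]), 'opening': 0.9981248853670381}
side {'K': array([[470.49820504,   0.        , 283.47122309],
       [  0.        , 470.49820504, 212.59865748],
       [  0.        ,   0.        ,   1.        ]]), 'position': array([-0.08636411,  0.7176023 ,  0.87400868]), 'attitude': array([ 0.16580888, -0.32728159,  0.82785009, -0.42433288])}
top {'K': array([[433.72464337,   0.        , 282.49754287],
       [  0.        , 433.72464337, 211.74624361],
       [  0.        ,   0.        ,   1.        ]]), 'position': array([0.44654986, 0.01023431, 1.42015238]), 'attitude': array([ 0.03726055, -0.70570869,  0.70701561, -0.0267547 ])}
```

View pics/side0.png

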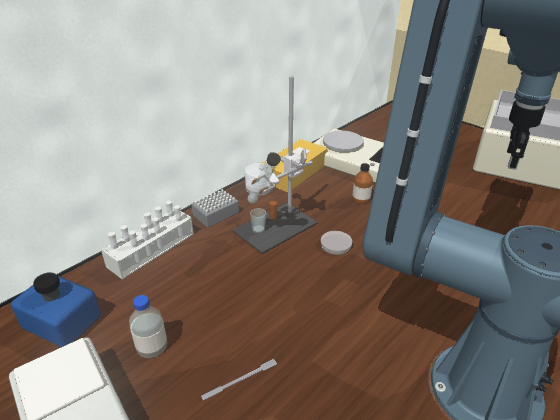

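View pics/top0.png

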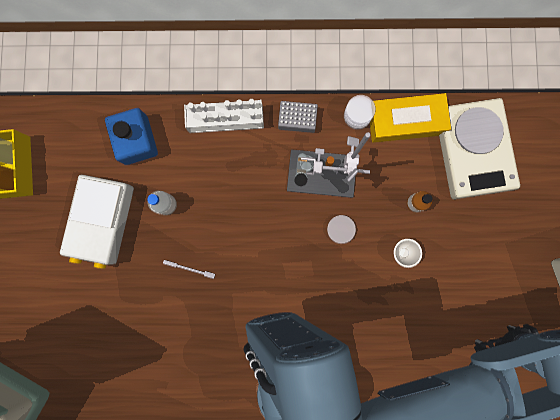

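The stand is about 0.6 m ahead: plate at top-view (288–357, 150–195), upright near (350,165), and black stopper at (301,180) leaning to the robot. I'll enlarge both views and build the point cloud.

```bash
cat > h.py <<'E'
import numpy as np,cv2
from scipy.spatial.transform import Rotation as R
from bench import ctrl,camera,camera_model
def rot(q): return R.from_quat(np.roll(q,-1))
def cloud(n,d):
    m=camera_model(n);K=m["K"];v,u=np.mgrid[:420,:560]
    P=np.stack([(u-K[0,2])/K[0,0]*d,(v-K[1,2])/K[1,1]*d,d],-1)
    return rot(m["attitude"]).apply(P.reshape(-1,3)).reshape(420,560,3)+m["position"]
def proj(n,X):
    m=camera_model(n);c=rot(m["attitude"]).inv().apply(np.atleast_2d(X)-m["position"])@m["K"].T
    return c[:,:2]/c[:,2:]
E
python3 - <<'E'
from h import *
ps={}
for n,(u0,v0,u1,v1) in dict(side=(225,60,325,260),top=(280,125,380,205)).items():
    z=np.load(n+"0.npz");p,d=z["p"],z["d"];P=cloud(n,d);ps[n]=P
    c=p[v0:v1,u0:u1,::-1]
    if n=="side": c=c[70:195]
    cv2.imwrite(f"pics/{n}_z.png",cv2.resize(c,None,fx=5.5 if n=="top" else 4.7,fy=5.5 if n=="top" else 4.7,interpolation=cv2.INTER_CUBIC))
    Q=P[v0:v1,u0:u1]; 
    m=(Q[...,2]>.005)&(Q[...,2]<.015)
    pts=Q[m][:,:2].astype(np.float32); print(n,"plate",m.sum(),cv2.minAreaRect(pts),Q[m][:,2].mean())
    col=p[v0:v1,u0:u1].astype(int)
    blk=(col.max(-1)<45)&(Q[...,2]>.15); print("stopper",blk.sum(),Q[blk].mean(0),Q[blk].min(0),Q[blk].max(0))
    for a,b in((.12,.15),(.3,.34),(.36,.4),(.4,.44),(.44,.47)):
        k=(Q[...,2]>a)&(Q[...,2]<b);k&=(Q[...,0]>.4)&(Q[...,0]<.75)
        if k.any(): print("z",a,k.sum(),np.median(Q[k],0))
E
```

```text
side plate 2062 ((1.2192727327346802, -0.584323525428772), (0.45464998483657837, 1.7169394493103027), 41.25758361816406) 0.00924749169212645<stdin>:12: RuntimeWarning: Mean of empty slice.
  ret = um.true_divide(
Traceback (most recent call last):
ValueError: zero-size array to reduction operation minimum which has no identity
```

View pics/side_z.png

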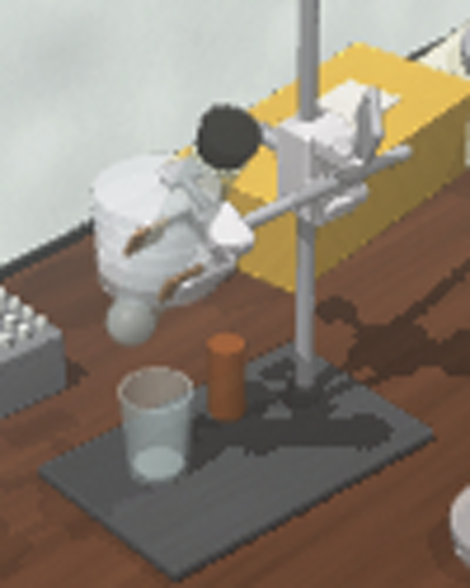

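The side crop shows the stopper at (230,137), the tube's round bottom at (130,320), the cross rod running through the boss at (300,150), and the beaker and vial on the plate. I'll fix the thresholds for the measurement.

Run:
```python
from h import *
np.set_printoptions(precision=4,suppress=True)
for n,(u0,v0,u1,v1) in dict(side=(225,60,325,260),top=(280,125,380,205)).items():
    z=np.load(n+"0.npz");p,d=z["p"],z["d"];P=cloud(n,d)
    if n=="top": cv2.imwrite("pics/top_z.png",cv2.resize(p[v0:v1,u0:u1,::-1],None,fx=7,fy=7,interpolation=cv2.INTER_CUBIC))
    Q=P[v0:v1,u0:u1];col=p[v0:v1,u0:u1].astype(int)
    reg=(Q[...,0]>.4)&(Q[...,0]<.8)&(np.abs(Q[...,1])<.3)
    m=reg&(Q[...,2]>.004)&(Q[...,2]<.016)&(np.ptp(col,axis=-1)<25)
    print(n,"plate",m.sum(),cv2.minAreaRect(Q[m][:,:2].astype(np.float32)),cv2.boxPoints(cv2.minAreaRect(Q[m][:,:2].astype(np.float32))))
    blk=reg&(col.max(-1)<75)&(Q[...,2]>.15); 
    if blk.any(): print("stopper",blk.sum(),np.median(Q[blk],0),Q[blk].min(0),Q[blk].max(0))
    for a in np.arange(.1,.46,.03):
        k=reg&(Q[...,2]>a)&(Q[...,2]<a+.03)
        if k.any(): print("z %.2f"%a,k.sum(),np.median(Q[k],0),Q[k].min(0)[:2],Q[k].max(0)[:2])
```

```text
side plate 1753 ((0.6535753011703491, -0.09021872282028198), (0.22257643938064575, 0.24228128790855408), 82.77861022949219) [[ 0.5194 -0.1854]
 [ 0.7598 -0.2159]
 [ 0.7877  0.005 ]
 [ 0.5474  0.0354]]
stopper 119 [ 0.631  -0.0143  0.298 ] [ 0.6199 -0.0325  0.2816] [ 0.6455 -0.0028  0.3065]
z 0.10 56 [ 0.7142 -0.1622  0.1211] [ 0.705  -0.1722] [ 0.7396 -0.0143]
z 0.13 98 [ 0.7118 -0.0187  0.145 ] [ 0.6851 -0.1739] [ 0.7332 -0.0117]
z 0.16 319 [ 0.6823 -0.0759  0.1817] [ 0.6657 -0.218 ] [ 0.7719 -0.0106]
z 0.19 476 [ 0.6874 -0.1475  0.2022] [ 0.6619 -0.2189] [ 0.7582 -0.0086]
z 0.22 200 [ 0.6653 -0.1519  0.2346] [ 0.6397 -0.1779] [ 0.7188 -0.0061]
z 0.25 157 [ 0.6532 -0.0147  0.2638] [ 0.6292 -0.176 ] [ 0.7153 -0.0039]
z 0.28 201 [ 0.6374 -0.0194  0.298 ] [ 0.6184 -0.1733] [ 0.7143 -0.0028]
z 0.31 40 [ 0.7105 -0.1669  0.3255] [ 0.7063 -0.1727] [ 0.7167 -0.1606]
z 0.34 41 [ 0.7101 -0.165   0.3553] [ 0.7041 -0.1716] [ 0.7167 -0.1604]
z 0.37 46 [ 0.71   -0.1653  0.3863] [ 0.7059 -0.1739] [ 0.7176 -0.1607]
z 0.40 53 [ 0.7098 -0.1661  0.4153] [ 0.7057 -0.1739] [ 0.7184 -0.1612]
z 0.43 40 [ 
[... 439 characters left out ...]
1492  0.1866] [ 0.6671 -0.211 ] [ 0.7728 -0.0134]
z 0.19 587 [ 0.6992 -0.1302  0.2012] [ 0.6655 -0.219 ] [ 0.7753 -0.0129]
z 0.22 168 [ 0.6835 -0.1586  0.227 ] [ 0.6397 -0.1838] [ 0.7323 -0.0095]
z 0.25 84 [ 0.6655 -0.036   0.2588] [ 0.6514 -0.1753] [ 0.7133 -0.0091]
z 0.28 164 [ 0.6358 -0.0216  0.3001] [ 0.6187 -0.1731] [ 0.7124 -0.0033]
z 0.31 19 [ 0.7065 -0.1642  0.3186] [ 0.6349 -0.1724] [ 0.7117 -0.0135]
z 0.34 16 [ 0.7078 -0.1652  0.354 ] [ 0.7054 -0.1738] [ 0.715  -0.1629]
z 0.37 20 [ 0.7075 -0.1655  0.3832] [ 0.7053 -0.1731] [ 0.7145 -0.163 ]
z 0.40 19 [ 0.7068 -0.1663  0.4161] [ 0.7054 -0.1721] [ 0.7141 -0.1633]
z 0.43 32 [ 0.7097 -0.168   0.4484] [ 0.7053 -0.1728] [ 0.7181 -0.1629]
```

View pics/top_z.png

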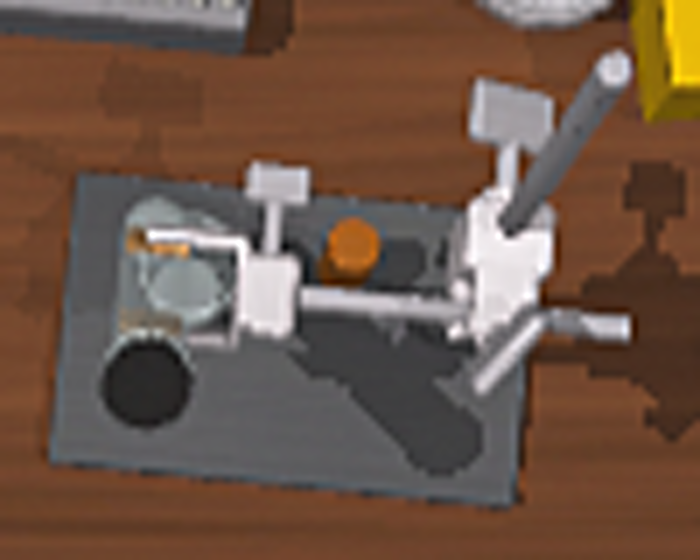

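The top crop shows the leaning tube (stopper at 145,385), the clamp block (270,290) and the boss (510,250). The slanting wing runs diagonally (480,385)–(540,320), and the upright's top is at (612,70). The plate corners and the upright agree on a stand pose of about (0.711, -0.168) with yaw about -6°. Next I'll fit the wing and the tube lean.

```bash
cat >> h.py <<'E'
O=np.array([.711,-.168,0]);YAW=-6.0
S=R.from_euler('z',YAW,degrees=True)
s25,c25=np.sin(np.radians(25)),np.cos(np.radians(25))
# stand-frame basis of screw: z out, xs lateral back-up, ys = stand y
ZS=np.array([-s25,0,c25]);XS=np.array([c25,0,s25]);YS=np.array([0,1.,0])
def stand(P): return S.inv().apply(P.reshape(-1,3)-O).reshape(P.shape)
E
python3 - <<'E'
from h import *
np.set_printoptions(precision=4,suppress=True)
G=np.array([-.054,0,.237])
for n in("side","top"):
    z=np.load(n+"0.npz");p=z["p"];P=stand(cloud(n,z["d"]))
    Q=(P-G); L=np.stack([Q@XS,Q@YS,Q@ZS],-1)
    m=(np.hypot(L[...,0],L[...,1])<.032)&(L[...,2]>-.012)&(L[...,2]<.03)
    A=L[m]; print(n,m.sum(),"mean",A.mean(0),"med",np.median(A,0),"min",A.min(0),"max",A.max(0))
    C=np.cov(A[:,:2].T);w,v=np.linalg.eigh(C);print("long dir angle",np.degrees(np.arctan2(v[1,1],v[0,1])),"std",np.sqrt(w)*1e3)
    t=A[:,:2]@v; print("rect",cv2.minAreaRect((A[:,:2]*1e3).astype(np.float32)), "zpct",np.percentile(A[:,2],[2,50,98]))
    # tube: coords relative to pivot
    T=P-np.array([-.032,.14,.19]); k=(np.abs(T[...,1])<.022)&(T[...,2]>-.09)&(T[...,2]<.14)&(np.abs(T[...,0])<.12)
    B=T[k]; col=p[k].astype(int); bl=(col.max(-1)<75)&(B[:,2]>.06)
    print("stopper",bl.sum(),B[bl].mean(0),B[bl].min(0),B[bl].max(0),"lean",np.arctan2(-B[bl].mean(0)[0],B[bl].mean(0)[2]))
    for a in np.arange(-.08,.14,.02):
        c=B[(B[:,2]>a)&(B[:,2]<a+.02)]
        if len(c)>3: print("  z%.2f"%a,len(c),"x",np.percentile(c[:,0],[3,50,97]),"y",np.percentile(c[:,1],[3,50,97]))
    for nm,xy in dict(top=P).items():
        k=(np.abs(P[...,0])<.012)&(np.abs(P[...,1])<.012)&(P[...,2]>.28);print("upright",k.sum(),P[k].mean(0),P[k].min(0),P[k].max(0))
        k=(np.abs(P[...,0]+.032)<.008)&(P[...,1]<.07)&(P[...,1]>.03)&(P[...,2]>.17)&(P[...,2]<.21);print("rod",k.sum(),np.median(P[k],0),P[k].max(0))
E
```

```text
side 70 mean [-0.0003  0.003   0.0047] med [-0.0016  0.005   0.0067] min [-0.0148 -0.0129 -0.0104] max [0.0193 0.0141 0.017 ]
long dir angle 147.4898120337453 std [ 2.4035 11.7586]
rect ((1.7130775451660156, 0.4083080291748047), (9.18984603881836, 41.48477554321289), 56.356388092041016) zpct [-0.0097  0.0067  0.0154]
stopper 119 [-0.0628  0.0034  0.1067] [-0.0749 -0.0134  0.0916] [-0.0498  0.0161  0.1165] lean 0.5320420097688342
  z-0.08 23 x [0.021  0.0268 0.0392] y [-0.0036  0.0093  0.0144]
  z-0.06 47 x [0.0092 0.0199 0.0375] y [-0.0036  0.0117  0.0143]
  z-0.04 51 x [0.0011 0.011  0.0291] y [-0.0003  0.0114  0.0151]
  z-0.02 93 x [-0.021  -0.0141  0.0171] y [-0.0206  0.0084  0.0138]
  z0.00 79 x [-0.0254 -0.0104  0.0196] y [-0.0045  0.0092  0.0145]
  z0.02 64 x [-0.0359 -0.024  -0.0005] y [-0.0049  0.0095  0.0146]
  z0.04 58 x [-0.047  -0.035  -0.0158] y [-0.0049  0.0101  0.0158]
  z0.06 66 x [-0.0577 -0.0472 -0.0298] y [-0.0041  0.0103  0.0142]
  z0.08 67 x [-0.0692 -0.0575 -0.0367] y [-0.0058  0.0102  0.0148]
  z0.10 132 x [-0.0731 -0.0617 -0.047 ] y [-0.015   0.0021  0.0153]
u
[... 684 characters left out ...]
087 -0.0011  0.0118]
  z-0.02 10 x [-0.0205  0.0091  0.0276] y [-0.021  -0.0064  0.0133]
  z0.00 48 x [0.0031 0.0153 0.0223] y [-0.02   -0.0048  0.0117]
  z0.02 34 x [-0.0095 -0.0005  0.0116] y [-0.0133  0.0001  0.0119]
  z0.04 27 x [-0.0243 -0.0137 -0.0064] y [-0.0137  0.0008  0.0132]
  z0.06 30 x [-0.0336 -0.0245 -0.0183] y [-0.0142 -0.0024  0.0125]
  z0.08 29 x [-0.0491 -0.0363 -0.0295] y [-0.0146 -0.0005  0.0141]
  z0.10 136 x [-0.0745 -0.0606 -0.0423] y [-0.0153 -0.0014  0.0129]
  z0.12 5 x [-0.0586 -0.0502 -0.049 ] y [-0.006   0.0005  0.0064]
upright 115 [-0.0026  0.0008  0.3845] [-0.0058 -0.006   0.2841] [0.0072 0.0053 0.4529]
rod 47 [-0.0319  0.0515  0.1938] [-0.0267  0.0692  0.2003]
```

Fit is consistent: the rod height, upright and wing size all match. The wing's long axis is at -34° in the screw frame, its centre is about 2 mm back of my guess, and the lean is about 0.52 rad. I'll write a helper for relative moves and go to the pre-grasp pose.

```bash
cat >> h.py <<'E'
G=np.array([-.054,0,.237])+.002*XS+.0005*ZS
def screw_pose(off,ang):
    """tool over the screw: grasp point off m out along axis, tool y at ang deg in (XS,YS)"""
    a=np.radians(ang);y=np.cos(a)*XS+np.sin(a)*YS;z=-ZS
    M=S.as_matrix()@np.stack([np.cross(y,z),y,z],1)
    return O+S.apply(G+ZS*(.054+off)),R.from_matrix(M)
def rel(pos,Rt,label=""):
    o=ctrl.get_obs();r0=rot(o["eef_rot"])
    print(label,np.round(r0.inv().apply(pos-o["eef_pos"]),4),np.round(np.degrees((r0.inv()*Rt).as_rotvec()),2))
E
python3 - <<'E'
from h import *
print(S.apply(G)+O, screw_pose(.1,-124)[0])
rel(*screw_pose(.1,-124),"pre");rel(*screw_pose(.1,56),"pre alt")
E
```

```text
[ 0.65888835 -0.16252285  0.23829839] [ 0.59416167 -0.1557198   0.37786979]
pre [ 0.4855 -0.1986 -0.0743] [ 1.04 26.3  62.01]
pre alt [ 0.4855 -0.1986 -0.0743] [ -29.86    1.18 -114.78]
```

>>> {"op": "arm_command", "data": {
  "series": [
    [0.4855, -0.1986, -0.0743, 1.04, 26.3, 62.0, 0.045],
    [0.4855, -0.1986, -0.0743, 1.04, 26.3, 62.0, 0.045],
    [0.4855, -0.1986, -0.0743, 1.04, 26.3, 62.0, 0.045],
    [0.4855, -0.1986, -0.0743, 1.04, 26.3, 62.0, 0.045],
    [0.4855, -0.1986, -0.0743, 1.04, 26.3, 62.0, 0.045]
  ]
}}

```text
time_s: 0.6
eef_pos: [0.4004, -0.3515, 0.3389]
eef_rot: [-0.035, 0.978, -0.147, 0.14]
wrist_force: [0.9, -0.2, 0.2]
opening: 0.527
```

```bash
python3 -c "
from h import *
rel(*screw_pose(.1,-124),'pre');print(ctrl.get_obs()['q'])"
```

```text
pre [ 0.1296 -0.2451  0.0231] [ 0.39  9.36 22.1 ]
[-1.06992232 -0.04104887  1.79189564  0.27701443  1.28454225  0.73544806]
```

>>> {"op": "arm_command", "data": {
  "series": [
    [0.1296, -0.2451, 0.0231, 0.39, 9.36, 22.1, 0.045],
    [0.1296, -0.2451, 0.0231, 0.39, 9.36, 22.1, 0.045],
    [0.1296, -0.2451, 0.0231, 0.39, 9.36, 22.1, 0.045],
    [0.1296, -0.2451, 0.0231, 0.39, 9.36, 22.1, 0.045],
    [0.1296, -0.2451, 0.0231, 0.39, 9.36, 22.1, 0.045]
  ]
}}

```text
time_s: 1.1
eef_pos: [0.5727, -0.1744, 0.3731]
eef_rot: [-0.052, 0.919, -0.331, 0.209]
wrist_force: [0.0, -0.4, 0.1]
opening: 0.531
```

```bash
python3 -c "
from h import *
rel(*screw_pose(.1,-124),'pre');rel(*screw_pose(.03,-124),'near');print(ctrl.get_obs()['q'])"
```

```text
pre [ 0.0047 -0.0281  0.0039] [0.04 0.09 0.37]
near [ 0.0049 -0.0282  0.0739] [0.04 0.09 0.37]
[-0.57444184 -0.03407152  1.74154338  0.22152648  1.05247252  1.61509259]
```

>>> {"op": "arm_command", "data": {
  "series": [
    [0.0047, -0.0281, 0.0039, 0, 0, 0.3, 0.045],
    [0.0047, -0.0281, 0.0039, 0, 0, 0.3, 0.045],
    [0.0047, -0.0281, 0.0039, 0, 0, 0.3, 0.045],
    [0.0047, -0.0281, 0.0039, 0, 0, 0.3, 0.045],
    [0.0047, -0.0281, 0.0039, 0, 0, 0.3, 0.045]
  ]
}}

```text
time_s: 1.6
eef_pos: [0.5926, -0.1587, 0.3772]
eef_rot: [-0.052, 0.918, -0.334, 0.209]
wrist_force: [0.5, 0.5, -0.7]
opening: 0.534
```

```bash
python3 -c "
from h import *
rel(*screw_pose(.1,-124),'pre');rel(*screw_pose(.002,-124),'grasp');print(ctrl.get_obs()['q'])
p,d=camera('top');q,e=camera('side')
P=stand(cloud('top',d));print(cv2.imwrite('pics/pre.png',cv2.resize(np.hstack([p[125:225,290:390],q[100:200,240:340]]),(800,400),interpolation=cv2.INTER_CUBIC)[:,:,::-1]))
"
```

```text
pre [-0.0006 -0.0034 -0.0001] [ 0.09  0.12 -0.01]
grasp [-0.0004 -0.0035  0.0979] [ 0.09  0.12 -0.01]
[-0.52562725 -0.00339141  1.70296941  0.19899112  1.05062837  1.6786268 ]
True
```

View pics/pre.png

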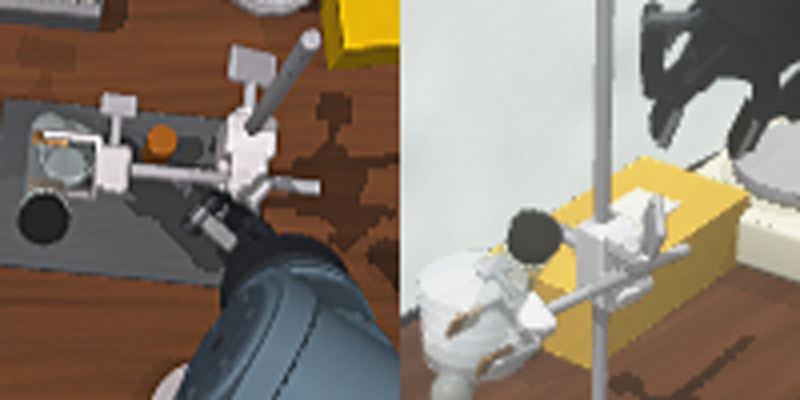

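The pre-grasp view shows the gripper over the wing, front right of the boss, with the opened fingers straddling it (top, about 215,215). I'll advance 55 mm, then check.

>>> {"op": "arm_command", "data": {
  "series": [
    [0, 0, 0.03, 0, 0, 0, 0.045],
    [0, 0, 0.055, 0, 0, 0, 0.045],
    [0, 0, 0.055, 0, 0, 0, 0.045],
    [0, 0, 0.055, 0, 0, 0, 0.045],
    [0, 0, 0.055, 0, 0, 0, 0.045]
  ]
}}

```text
time_s: 2.2
eef_pos: [0.6166, -0.1605, 0.3296]
eef_rot: [-0.052, 0.918, -0.333, 0.21]
wrist_force: [0.5, 0.0, 0.1]
opening: 0.53
```

```bash
python3 -c "
from h import *
rel(*screw_pose(.002,-124),'grasp')
p,d=camera('top');q,e=camera('side')
cv2.imwrite('pics/near.png',cv2.resize(np.hstack([p[140:210,310:380],q[120:190,260:330]]),(800,400),interpolation=cv2.INTER_CUBIC)[:,:,::-1])
"
```

```text
grasp [-0.0016 -0.0019  0.0446] [ 0.02 -0.03  0.09]
```

View pics/near.png

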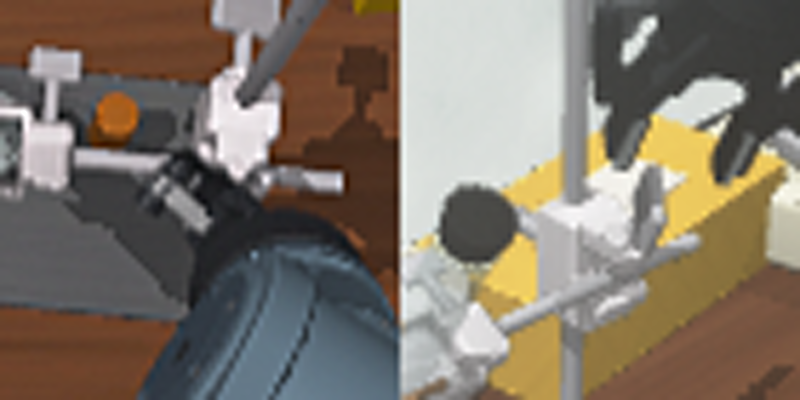

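The side view shows the two fingertips at (625,150) and (735,170), straddling the wing at (650,205). I'll go down onto it with the small lateral correction.

>>> {"op": "arm_command", "data": {
  "series": [
    [-0.0016, -0.0019, 0.01, 0, 0, 0, 0.045],
    [-0.0016, -0.0019, 0.025, 0, 0, 0, 0.045],
    [-0.0016, -0.0019, 0.04, 0, 0, 0, 0.045],
    [-0.0016, -0.0019, 0.0445, 0, 0, 0, 0.045],
    [-0.0016, -0.0019, 0.0445, 0, 0, 0, 0.045]
  ]
}}

```text
time_s: 2.8
eef_pos: [0.6348, -0.1592, 0.2851]
eef_rot: [-0.052, 0.918, -0.333, 0.207]
wrist_force: [-0.6, -0.8, 1.0]
opening: 0.527
```

```bash
python3 -c "
from h import *
rel(*screw_pose(.002,-124),'grasp')"
```

```text
grasp [ 0.0023 -0.0006 -0.0033] [0.08 0.29 0.08]
```

>>> {"op": "arm_command", "data": {
  "series": [
    [0.001, 0, -0.003, 0, 0, 0, 0.045],
    [0.001, 0, -0.003, 0, 0, 0, 0.03],
    [0.001, 0, -0.003, 0, 0, 0, 0.015],
    [0.001, 0, -0.003, 0, 0, 0, 0.005],
    [0.001, 0, -0.003, 0, 0, 0, 0.0]
  ]
}}

```text
time_s: 3.3
eef_pos: [0.6339, -0.1614, 0.2911]
eef_rot: [-0.051, 0.918, -0.333, 0.209]
wrist_force: [-7.3, -5.1, 3.1]
opening: 0.091
```

```bash
python3 -c "
from h import *
rel(*screw_pose(.002,-124),'grasp');o=ctrl.get_obs();print(o['wrist_force'],o['torque'],o['q'],o['opening']*.0854)"
```

```text
grasp [-0.0005 -0.0014  0.0025] [0.18 0.04 0.13]
[-7.27530383 -5.14499743  3.14007997] [-0.68180524  0.92231079 -0.21317806] [-0.49052856  0.16373757  1.70150143  0.20403682  0.88025782  1.67798356] 0.007736646124951935
```

Wing gripped (7.7 mm against a 9 mm bar). I'll back it off, with negative turn about tool z, relieving the small side force.

>>> {"op": "arm_command", "data": {
  "series": [
    [0, 0.001, 0, 0, 0, -3, 0.0],
    [0, 0.001, 0, 0, 0, -9, 0.0],
    [0, 0.001, 0, 0, 0, -16, 0.0],
    [0, 0.001, 0, 0, 0, -23, 0.0],
    [0, 0.001, 0, 0, 0, -30, 0.0]
  ]
}}

```text
time_s: 3.8
eef_pos: [0.6335, -0.1618, 0.2911]
eef_rot: [0.005, 0.973, -0.082, 0.216]
wrist_force: [-5.9, -3.8, 3.8]
opening: 0.095
```

```bash
python3 -c "
from h import *
rel(*screw_pose(.002,-124),'start');o=ctrl.get_obs();r=rot(o['eef_rot']).inv();print(r.apply(o['wrist_force']),r.apply(o['torque']),o['q'],o['opening']*.0854)"
```

```text
start [ 0.0005 -0.002   0.0026] [ 0.11  0.06 30.37]
[-3.07297197  4.56918464 -5.75595531] [-0.53141689 -0.75579445  0.22140593] [-0.49201309  0.16304967  1.70249004  0.20615424  0.87998753  1.14746403] 0.008137533164932821
```

>>> {"op": "arm_command", "data": {
  "series": [
    [0, 0, 0, 0, 0, -7, 0.0],
    [0, 0, 0, 0, 0, -14, 0.0],
    [0, 0, 0, 0, 0, -21, 0.0],
    [0, 0, 0, 0, 0, -28, 0.0],
    [0, 0, 0, 0, 0, -35, 0.0]
  ]
}}

```text
time_s: 4.3
eef_pos: [0.6334, -0.1621, 0.2912]
eef_rot: [0.07, 0.953, 0.214, 0.204]
wrist_force: [-6.9, -4.7, 3.7]
opening: 0.095
```

>>> {"op": "arm_command", "data": {
  "series": [
    [0, 0, 0, 0, 0, -7, 0.0],
    [0, 0, 0, 0, 0, -14, 0.0],
    [0, 0, 0, 0, 0, -19, 0.0],
    [0, 0, 0, 0, 0, -21, 0.0],
    [0, 0, 0, 0, 0, -21, 0.0]
  ]
}}

```text
time_s: 4.8
eef_pos: [0.6335, -0.1624, 0.2913]
eef_rot: [0.106, 0.898, 0.383, 0.188]
wrist_force: [-6.5, -4.9, 5.0]
opening: 0.092
```

```bash
python3 -c "
from h import *
rel(*screw_pose(.002,-124),'start');o=ctrl.get_obs();r=rot(o['eef_rot']).inv();print(r.apply(o['wrist_force']),r.apply(o['torque']),o['q'],o['opening']*.0854)"
```

```text
start [ 0.0023 -0.0011  0.0027] [ 0.14  0.11 86.17]
[-6.3818315   0.82125809 -7.00400675] [ 0.22961199 -1.20067257 -0.05602374] [-0.49253646  0.16293967  1.70224676  0.20524998  0.87970503  0.17377606] 0.007889708171297024
```

Turned by 86.2° with the axial torque gone to about zero, so the screw is loose. I'll release and retreat along the axis.

>>> {"op": "arm_command", "data": {
  "series": [
    [0, 0, 0, 0, 0, 0, 0.045],
    [0, 0, 0, 0, 0, 0, 0.045],
    [0, 0, 0, 0, 0, 0, 0.045],
    [0, 0, -0.02, 0, 0, 0, 0.045],
    [0, 0, -0.06, 0, 0, 0, 0.05]
  ]
}}

```text
time_s: 5.3
eef_pos: [0.6077, -0.1573, 0.3411]
eef_rot: [0.102, 0.899, 0.383, 0.186]
wrist_force: [-0.1, -0.5, 0.3]
opening: 0.585
```

```bash
cat >> h.py <<'E'
PIV=np.array([-.032,.14,.19])
def tube_pose(lean,h,sgn=1):
    """tool over the tube: grasp point h m along tube from pivot, tool y along sgn*tube x"""
    z=np.array([-np.sin(lean),0,np.cos(lean)]);y=sgn*np.array([np.cos(lean),0,np.sin(lean)])
    M=S.as_matrix()@np.stack([np.cross(y,-z),y,-z],1)
    return O+S.apply(PIV+z*(h+.054)),R.from_matrix(M)
E
python3 -c "
from h import *
o=ctrl.get_obs();print(o['q'],o['opening'],o['wrist_force'])
rel(*tube_pose(.515,.19),'pre');print(tube_pose(.515,.19)[0],tube_pose(.515,.088)[0])"
```

```text
[-0.50892592  0.05986045  1.71007567  0.2008204   0.98528238  0.17899468] 0.5851152453958507 [-0.05297554 -0.45667147  0.33873118]
pre [ 0.0993 -0.1009 -0.0753] [ -4.87   1.47 -37.94]
[ 0.57428913 -0.01285995  0.40235142] [ 0.62425247 -0.01811131  0.31358157]
```

>>> {"op": "arm_command", "data": {
  "series": [
    [0, 0, -0.05, -0.5, 0, -5, 0.06],
    [0.02, -0.02, -0.085, -1.5, 0, -13, 0.065],
    [0.05, -0.05, -0.085, -3, 1, -21, 0.065],
    [0.08, -0.08, -0.085, -4, 1.4, -29, 0.065],
    [0.0993, -0.1009, -0.08, -4.9, 1.5, -37.9, 0.065]
  ]
}}

```text
time_s: 5.8
eef_pos: [0.5728, -0.0109, 0.4107]
eef_rot: [0.193, 0.718, 0.646, 0.173]
wrist_force: [0.1, -0.2, -0.2]
opening: 0.76
```

>>> {"op": "arm_command", "data": {
  "series": [
    [0, 0, 0, 0, 0, 0, 0.065],
    [0, 0, 0, 0, 0, 0, 0.065],
    [0, 0, 0, 0, 0, 0, 0.065],
    [0, 0, 0, 0, 0, 0, 0.065],
    [0, 0, 0, 0, 0, 0, 0.065]
  ]
}}

```text
time_s: 6.3
eef_pos: [0.5734, -0.0144, 0.4095]
eef_rot: [0.192, 0.721, 0.643, 0.172]
wrist_force: [0.1, 0.0, 0.3]
opening: 0.759
```

```bash
python3 -c "
from h import *
o=ctrl.get_obs();print(o['q'],o['opening'],o['wrist_force'])
rel(*tube_pose(.515,.19),'pre');rel(*tube_pose(.515,.09),'grasp')
p,d=camera('top');q,e=camera('side')
for n,D in(('top',d),('side',e)):
    P=stand(cloud(n,D));Q=P-G;L=np.stack([Q@XS,Q@YS,Q@ZS],-1)
    m=(np.hypot(L[...,0],L[...,1])<.032)&(L[...,2]>-.010)&(L[...,2]<.022);print(n,m.sum(),cv2.minAreaRect((L[m][:,:2]*1e3).astype(np.float32)) if m.any() else '')
cv2.imwrite('pics/tubepre.png',cv2.resize(np.hstack([p[120:220,280:380],q[100:200,230:330]]),(800,400),interpolation=cv2.INTER_CUBIC)[:,:,::-1])
"
```

```text
[-0.26558549 -0.16313088  1.80687449  0.09190657  0.98315575 -0.18321492] 0.7591171664673293 [0.11970136 0.02295701 0.31636505]
pre [ 0.0016 -0.0029  0.0066] [ 0.39  0.2  -0.43]
grasp [ 0.002  -0.0036  0.1066] [ 0.39  0.2  -0.43]
top 60 ((-0.7169895172119141, -0.5891647338867188), (40.695411682128906, 9.151287078857422), 50.945213317871094)
side 103 ((-1.375600814819336, 0.4588470458984375), (40.553497314453125, 10.96135139465332), 48.08635330200195)
```

View pics/tubepre.png

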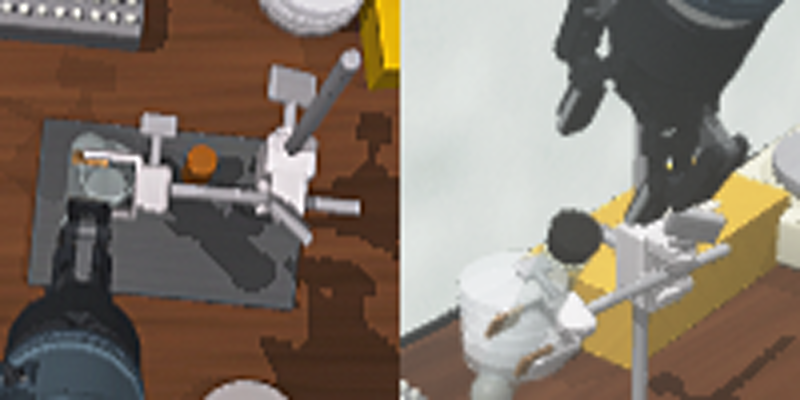

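The wing now lies at about +50° in the screw frame, so it has backed off about 84° and stays loose. The tube hasn't moved, and the fingers are in line above the stopper. Next I'll advance along the tube.

>>> {"op": "arm_command", "data": {
  "series": [
    [0.002, -0.0033, 0.02, 0.4, 0.2, -0.4, 0.065],
    [0.002, -0.0033, 0.04, 0.4, 0.2, -0.4, 0.065],
    [0.002, -0.0033, 0.065, 0.4, 0.2, -0.4, 0.065],
    [0.002, -0.0033, 0.09, 0.4, 0.2, -0.4, 0.065],
    [0.002, -0.0033, 0.1, 0.4, 0.2, -0.4, 0.065]
  ]
}}

```text
time_s: 6.9
eef_pos: [0.6199, -0.0168, 0.3183]
eef_rot: [0.187, 0.719, 0.648, 0.169]
wrist_force: [0.2, -0.7, -0.3]
opening: 0.763
```

>>> {"op": "arm_command", "data": {
  "series": [
    [0, 0, 0, 0, 0, 0, 0.055],
    [0, 0, 0, 0, 0, 0, 0.045],
    [0, 0, 0, 0, 0, 0, 0.035],
    [0, 0, 0, 0, 0, 0, 0.028],
    [0, 0, 0, 0, 0, 0, 0.02]
  ]
}}

```text
time_s: 7.4
eef_pos: [0.6204, -0.0166, 0.323]
eef_rot: [0.19, 0.718, 0.647, 0.171]
wrist_force: [-3.9, 0.6, 6.4]
opening: 0.358
```

```bash
python3 -c "
from h import *
o=ctrl.get_obs();print(o['q'],o['opening']*.0854,o['wrist_force'],o['torque'])
rel(*tube_pose(.515,.09),'grasp');rel(*tube_pose(.515,.0),'piv');z=-rot(o['eef_rot']).as_matrix()[:,2];zs=S.inv().apply(z);print('tool lean',np.arctan2(-zs[0],zs[2]),zs, stand(o['eef_pos'])-PIV)"
```

```text
[-0.24615445  0.02211305  1.8078094   0.09792555  0.8010179  -0.19290314] 0.030609777962562274 [-3.92107155  0.56227265  6.36928428] [0.02079685 0.42474891 0.0265093 ]
grasp [-0.0011 -0.0011  0.0081] [ 0.14 -0.03  0.09]
piv [-0.0012 -0.0013  0.0981] [ 0.14 -0.03  0.09]
tool lean 0.5174150734771372 [-4.94635174e-01 -4.83834926e-04  8.69100576e-01] [-0.07397155  0.00112083  0.13295448]
```

The tube is gripped at 30.6 mm and the tool lean reads 0.517. Now I'll swing it about the pivot (r = 152 mm to TCP).

>>> {"op": "arm_command", "data": {
  "series": [
    [0, 0.008, 0.0002, 3, 0, 0, 0.02],
    [0, 0.0212, 0.0015, 8, 0, 0, 0.02],
    [0, 0.0368, 0.0045, 14, 0, 0, 0.02],
    [0, 0.052, 0.0092, 20, 0, 0, 0.02],
    [0, 0.0642, 0.0142, 25, 0, 0, 0.02]
  ]
}}

```text
time_s: 7.9
eef_pos: [0.6836, -0.0231, 0.3425]
eef_rot: [0.029, 0.742, 0.669, 0.026]
wrist_force: [-2.0, -0.3, 2.9]
opening: 0.352
```

```bash
cat >> h.py <<'E'
def tool():
    o=ctrl.get_obs();zs=S.inv().apply(-rot(o["eef_rot"]).as_matrix()[:,2]);c=stand(o["eef_pos"])-PIV
    print("open %.4f"%(o["opening"]*.0854),"F",o["wrist_force"].round(1),"T",o["torque"].round(2),"tool lean %.4f"%np.arctan2(-zs[0],zs[2]),"tcp lean %.4f r %.4f y %.4f"%(np.arctan2(-c[0],c[2]),np.hypot(c[0],c[2]),c[1]),"q",o["q"].round(2))
E
python3 -c "
from h import *
tool();rel(*tube_pose(0,.0983),'up')"
```

```text
open 0.0301 F [-2.  -0.3  2.9] T [0.04 0.07 0.04] tool lean 0.0774 tcp lean 0.0678 r 0.1529 y 0.0013 q [-0.21  0.35  1.32  0.01  1.39 -0.11]
up [-0.0013  0.0103  0.001 ] [4.44 0.01 0.08]
```

>>> {"op": "arm_command", "data": {
  "series": [
    [0, 0.004, 0.0002, 1.5, 0, 0, 0.02],
    [0, 0.008, 0.0004, 3, 0, 0, 0.02],
    [0, 0.011, 0.0005, 4.4, 0, 0, 0.02],
    [0, 0.011, 0.0005, 4.4, 0, 0, 0.02],
    [0, 0.011, 0.0005, 4.4, 0, 0, 0.02]
  ]
}}

```text
time_s: 8.4
eef_pos: [0.6946, -0.0242, 0.343]
eef_rot: [0.002, 0.743, 0.67, 0.002]
wrist_force: [0.2, 0.0, 6.5]
opening: 0.361
```

```bash
cat >> h.py <<'E'
from scipy.optimize import least_squares
def fit_tube(n,d,zlo=-.08,zhi=.065,guess=0.):
    """fit lean + pivot x,y of a 15 mm-radius cylinder to depth points, ignoring prong zone"""
    T=stand(cloud(n,d))-PIV
    k=(np.abs(T[...,1])<.02)&(T[...,2]>zlo)&(T[...,2]<zhi)&(np.abs(T[...,2])>.02)&(np.abs(T[...,0]+np.tan(guess)*T[...,2])<.022);A=T[k]
    def f(v):
        a=np.array([-np.sin(v[0]),0,np.cos(v[0])]);Q=A-[v[1],v[2],0]
        return np.linalg.norm(Q-np.outer(Q@a,a),axis=1)-.015
    r=least_squares(f,[guess,0,0],loss="soft_l1",f_scale=.001)
    print(n,"fit n",len(A),"lean %.4f px %.4f py %.4f"%tuple(r.x),"res",np.median(np.abs(f(r.x))).round(4))
E
python3 -c "
from h import *
tool()
for n in('side','top'): fit_tube(n,np.load(n+'0.npz')['d'],-.07,.08,.515)
for n in('side','top'):
    p,d=camera(n);fit_tube(n,d)
tool()"
```

```text
open 0.0309 F [0.2 0.  6.5] T [-0.03 -0.09  0.  ] tool lean 0.0059 tcp lean -0.0043 r 0.1530 y 0.0013 q [-0.21  0.42  1.23  0.    1.49 -0.1 ]
side fit n 306 lean 0.5137 px 0.0020 py -0.0015 res 0.0008
top fit n 118 lean 0.5111 px 0.0003 py -0.0012 res 0.0004
side fit n 344 lean 0.0062 px 0.0023 py -0.0016 res 0.001
top fit n 6 lean -0.0324 px -0.0003 py -0.0016 res 0.0002
open 0.0306 F [ 0.5 -0.6  5.6] T [-0.03 -0.13 -0.02] tool lean 0.0061 tcp lean -0.0037 r 0.1529 y 0.0013 q [-0.21  0.42  1.23  0.    1.49 -0.1 ]
```

Both the fit and the tool say 0.006 rad. One small touch of 0.35°, then I'll release and retreat up.

>>> {"op": "arm_command", "data": {
  "series": [
    [0, 0.0009, 0.001, 0.35, 0, 0, 0.02],
    [0, 0.0009, 0.001, 0.35, 0, 0, 0.02],
    [0, 0.0009, 0.001, 0.35, 0, 0, 0.035],
    [0, 0.0009, 0.001, 0.35, 0, 0, 0.05],
    [0, 0.0009, 0.001, 0.35, 0, 0, 0.065]
  ]
}}

```text
time_s: 9.0
eef_pos: [0.6943, -0.0242, 0.3392]
eef_rot: [-0.002, 0.743, 0.67, -0.002]
wrist_force: [-1.1, -0.1, 0.3]
opening: 0.738
```

>>> {"op": "arm_command", "data": {
  "series": [
    [0, 0, 0, 0, 0, 0, 0.065],
    [0, 0, -0.02, 0, 0, 0, 0.065],
    [0, 0, -0.05, 0, 0, 0, 0.065],
    [0, 0, -0.09, 0, 0, 0, 0.065],
    [0, 0, -0.12, 0, 0, 0, 0.065]
  ]
}}

```text
time_s: 9.5
eef_pos: [0.695, -0.0242, 0.4619]
eef_rot: [-0.001, 0.743, 0.67, -0.001]
wrist_force: [0.0, -0.3, 0.8]
opening: 0.76
```

```bash
sed -i 's/G=np.array.*XS+.0005\*ZS/G=np.array([-.054,0,.237])+.0005*XS+.0005*ZS/' h.py; python3 -c "
from h import *
tool()
for n in('side','top'):
    p,d=camera(n);fit_tube(n,d,-.08,.1)
rel(*screw_pose(.1,-40),'pre')"
```

```text
open 0.0649 F [ 0.  -0.3  0.8] T [-0.02 -0.06  0.05] tool lean -0.0031 tcp lean -0.0040 r 0.2719 y 0.0013 q [-0.2   0.39  1.04 -0.    1.72 -0.1 ]
side fit n 489 lean -0.0002 px 0.0022 py -0.0014 res 0.001
top fit n 10 lean -0.0080 px 0.0005 py -0.0012 res 0.0002
pre [-0.141  -0.0895  0.0886] [-23.67   8.65  39.47]
```

Tube reads upright to within 0.01 rad and stays there. Back to the screw.

>>> {"op": "arm_command", "data": {
  "series": [
    [-0.01, -0.03, 0, -4, 1, 6, 0.06],
    [-0.04, -0.06, 0, -8, 3, 13, 0.05],
    [-0.08, -0.08, 0.02, -12, 4.5, 20, 0.045],
    [-0.11, -0.0895, 0.05, -16, 6, 27, 0.045],
    [-0.141, -0.0895, 0.075, -20, 7.3, 33, 0.045]
  ]
}}

```text
time_s: 10.1
eef_pos: [0.5893, -0.156, 0.3835]
eef_rot: [0.085, 0.89, 0.419, 0.16]
wrist_force: [0.6, -0.4, -1.2]
opening: 0.526
```

```bash
python3 -c "
from h import *
rel(*screw_pose(.08,-39),'pre')"
```

```text
pre [0.0016 0.0019 0.027 ] [-4.06  1.52  5.12]
```

>>> {"op": "arm_command", "data": {
  "series": [
    [0.001, 0.001, 0.01, -2, 0.7, 2.5, 0.045],
    [0.0016, 0.0019, 0.027, -4.06, 1.5, 5.1, 0.045],
    [0.0016, 0.0019, 0.027, -4.06, 1.5, 5.1, 0.045],
    [0.0016, 0.0019, 0.027, -4.06, 1.5, 5.1, 0.045],
    [0.0016, 0.0019, 0.027, -4.06, 1.5, 5.1, 0.045]
  ]
}}

```text
time_s: 10.6
eef_pos: [0.6033, -0.1556, 0.3616]
eef_rot: [0.103, 0.901, 0.377, 0.189]
wrist_force: [-0.5, -1.4, 0.4]
opening: 0.529
```

```bash
python3 -c "
from h import *
p,d=camera('side');rel(*screw_pose(.003,-39),'grasp')
P=stand(cloud('side',d));Q=P-G;L=np.stack([Q@XS,Q@YS,Q@ZS],-1)
m=(np.hypot(L[...,0],L[...,1])<.032)&(L[...,2]>-.010)&(L[...,2]<.022);print(m.sum(),cv2.minAreaRect((L[m][:,:2]*1e3).astype(np.float32)))"
```

```text
grasp [-0.0027 -0.0016  0.0786] [-0.09  0.01  0.41]
106 ((0.3271660804748535, 0.5592498779296875), (39.343475341796875, 11.70351505279541), 54.552425384521484)
```

>>> {"op": "arm_command", "data": {
  "series": [
    [-0.0013, -0.001, 0.02, 0, 0, 0.4, 0.045],
    [-0.0013, -0.001, 0.045, 0, 0, 0.4, 0.045],
    [-0.0013, -0.001, 0.065, 0, 0, 0.4, 0.045],
    [-0.0013, -0.001, 0.076, 0, 0, 0.4, 0.045],
    [-0.0013, -0.001, 0.076, 0, 0, 0.4, 0.045]
  ]
}}

```text
time_s: 11.15
eef_pos: [0.6332, -0.1588, 0.2897]
eef_rot: [0.101, 0.903, 0.374, 0.189]
wrist_force: [-0.1, -0.4, 0.4]
opening: 0.53
```

```bash
python3 -c "
from h import *
tool();rel(*screw_pose(.003,-39),'grasp')"
```

```text
open 0.0452 F [-0.1 -0.4  0.4] T [0.07 0.21 0.03] tool lean 0.4316 tcp lean 0.4346 r 0.1099 y -0.1390 q [-0.49  0.16  1.7   0.21  0.88  0.2 ]
grasp [-0.0007  0.0008  0.0005] [-0.29  0.08 -0.06]
```

>>> {"op": "arm_command", "data": {
  "series": [
    [0, 0, 0, 0, 0, 0, 0.03],
    [0, 0, 0, 0, 0, 0, 0.015],
    [0, 0, 0, 0, 0, 0, 0.005],
    [0, 0, 0, 0, 0, 0, 0.0],
    [0, 0, 0, 0, 0, 0, 0.0]
  ]
}}

```text
time_s: 11.65
eef_pos: [0.6343, -0.1602, 0.2933]
eef_rot: [0.104, 0.902, 0.373, 0.191]
wrist_force: [3.0, -4.7, 2.1]
opening: 0.092
```

```bash
cat >> h.py <<'E'
def scr():
    o=ctrl.get_obs();r=rot(o["eef_rot"]).inv()
    y=S.inv().apply(rot(o["eef_rot"]).as_matrix()[:,1]);print("jaw ang %.2f"%np.degrees(np.arctan2(y@YS,y@XS)),"F",r.apply(o["wrist_force"]).round(1),"T",r.apply(o["torque"]).round(2),"open %.4f"%(o["opening"]*.0854))
E
python3 -c "
from h import *
scr();rel(*screw_pose(.003,-39),'grasp')"
```

```text
jaw ang -39.07 F [-0.8  5.9 -0.4] T [-0.65 -0.09  0.05] open 0.0078
grasp [-0.0013 -0.002   0.0033] [ 0.14 -0.03 -0.07]
```

>>> {"op": "arm_command", "data": {
  "series": [
    [0, 0.001, 0, 0, 0, 7, 0.0],
    [0, 0.001, 0, 0, 0, 14, 0.0],
    [0, 0.001, 0, 0, 0, 21, 0.0],
    [0, 0.001, 0, 0, 0, 28, 0.0],
    [0, 0.001, 0, 0, 0, 35, 0.0]
  ]
}}

```text
time_s: 12.15
eef_pos: [0.635, -0.1613, 0.2936]
eef_rot: [0.042, 0.973, 0.082, 0.214]
wrist_force: [4.6, -5.8, 0.2]
opening: 0.096
```

>>> {"op": "arm_command", "data": {
  "series": [
    [0, 0, 0, 0, 0, 7, 0.0],
    [0, 0, 0, 0, 0, 14, 0.0],
    [0, 0, 0, 0, 0, 21, 0.0],
    [0, 0, 0, 0, 0, 28, 0.0],
    [0, 0, 0, 0, 0, 35, 0.0]
  ]
}}

```text
time_s: 12.65
eef_pos: [0.635, -0.1623, 0.2935]
eef_rot: [-0.023, 0.952, -0.214, 0.217]
wrist_force: [5.3, -10.6, -0.7]
opening: 0.095
```

>>> {"op": "arm_command", "data": {
  "series": [
    [0, 0, 0, 0, 0, 4, 0.0],
    [0, 0, 0, 0, 0, 8, 0.0],
    [0, 0, 0, 0, 0, 12, 0.0],
    [0, 0, 0, 0, 0, 14, 0.0],
    [0, 0, 0, 0, 0, 14, 0.0]
  ]
}}

```text
time_s: 13.15
eef_pos: [0.6348, -0.1627, 0.2934]
eef_rot: [-0.049, 0.92, -0.327, 0.212]
wrist_force: [3.8, -10.7, -1.6]
opening: 0.091
```

```bash
python3 -c "
from h import *
scr();rel(*screw_pose(.003,-124),'grasp');print(ctrl.get_obs()['q'])"
```

```text
jaw ang -123.13 F [8.8 6.5 3.5] T [-1.04  1.37  0.07] open 0.0078
grasp [-0.0041 -0.0006  0.003 ] [ 0.13 -0.26  0.87]
[-0.49181043  0.16211594  1.69961349  0.20442307  0.87870553  1.66418226]
```

>>> {"op": "arm_command", "data": {
  "series": [
    [0, 0, 0, 0, 0, 1.5, 0.0],
    [0, 0, 0, 0, 0, 3, 0.0],
    [0, 0, 0, 0, 0, 4, 0.0],
    [0, 0, 0, 0, 0, 4, 0.0],
    [0, 0, 0, 0, 0, 4, 0.0]
  ]
}}

```text
time_s: 13.65
eef_pos: [0.6348, -0.1628, 0.2935]
eef_rot: [-0.056, 0.908, -0.358, 0.21]
wrist_force: [4.3, -10.6, -0.7]
opening: 0.094
```

```bash
python3 -c "
from h import *
scr()"
```

```text
jaw ang -126.92 F [9.7 5.4 3. ] T [-0.97  1.51 -1.04] open 0.0080
```

>>> {"op": "arm_command", "data": {
  "series": [
    [0, 0, 0, 0, 0, 1, 0.0],
    [0, 0, 0, 0, 0, 2, 0.0],
    [0, 0, 0, 0, 0, 2, 0.0],
    [0, 0, 0, 0, 0, 2, 0.0],
    [0, 0, 0, 0, 0, 2, 0.0]
  ]
}}

```text
time_s: 14.15
eef_pos: [0.6348, -0.1628, 0.2935]
eef_rot: [-0.059, 0.902, -0.373, 0.209]
wrist_force: [4.6, -11.4, -1.2]
opening: 0.091
```

```bash
python3 -c "
from h import *
scr()"
```

```text
jaw ang -128.84 F [10.5  5.5  3.6] T [-0.96  1.51 -1.52] open 0.0077
```

Torque rose to 1.0 and then 1.5 N m, far above the 0.25 N m turning torque, so the screw is on its hard stop. Release and retreat.

>>> {"op": "arm_command", "data": {
  "series": [
    [0, 0, 0, 0, 0, 0, 0.02],
    [0, 0, 0, 0, 0, 0, 0.04],
    [0, 0, 0, 0, 0, 0, 0.045],
    [0, 0, 0, 0, 0, 0, 0.045],
    [0, 0, -0.03, 0, 0, 0, 0.045]
  ]
}}

```text
time_s: 14.65
eef_pos: [0.62, -0.1574, 0.3141]
eef_rot: [-0.062, 0.903, -0.375, 0.202]
wrist_force: [0.5, 0.1, 0.0]
opening: 0.529
```

>>> {"op": "arm_command", "data": {
  "series": [
    [0, 0, -0.03, 0, 0, 0, 0.045],
    [0, 0, -0.07, 0, 0, 0, 0.045],
    [0, 0, -0.11, 0, 0, 0, 0.045],
    [0, 0, -0.15, 0, 0, 0, 0.045],
    [0, 0, -0.17, 0, 0, 0, 0.045]
  ]
}}

```text
time_s: 15.15
eef_pos: [0.5498, -0.1509, 0.4773]
eef_rot: [-0.061, 0.902, -0.374, 0.209]
wrist_force: [-0.6, -0.5, 0.0]
opening: 0.532
```

```bash
python3 -c "
from h import *
scr();print(ctrl.get_obs()['eef_pos'])
ims=[]
for n in('top','side'):
    p,d=camera(n);fit_tube(n,d,-.08,.1)
    P=stand(cloud(n,d));Q=P-G;L=np.stack([Q@XS,Q@YS,Q@ZS],-1)
    m=(np.hypot(L[...,0],L[...,1])<.032)&(L[...,2]>-.010)&(L[...,2]<.022);B=L[m][:,:2]
    if m.any():
        w,v=np.linalg.eigh(np.cov(B.T));print(n,m.sum(),'long',np.degrees(np.arctan2(v[1,1],v[0,1])),cv2.minAreaRect((B*1e3).astype(np.float32)))
    ims.append(p)
p,q=ims
cv2.imwrite('pics/end.png',cv2.resize(np.hstack([p[110:250,280:420],q[110:250,220:360]]),(800,400),interpolation=cv2.INTER_CUBIC)[:,:,::-1])
a=np.load('top0.npz')['p'];b=np.load('side0.npz')['p']
for n,x,y in(('top',a,p),('side',b,q)):
    D=(np.abs(x.astype(int)-y).max(-1)>40).astype(np.uint8);print(n,[tuple(s) for s in cv2.connectedComponentsWithStats(D)[2][1:].tolist() if s[4]>25])
"
```

```text
jaw ang -129.00 F [-0.1  0.7 -0.3] T [-0.18 -0.16  0.05] open 0.0454
[ 0.54978087 -0.15091573  0.47733589]
top fit n 71 lean 0.0012 px 0.0005 py -0.0009 res 0.0003
top 70 long 145.11070425022268 ((0.7410497665405273, -0.2512378692626953), (8.955493927001953, 39.74639129638672), 56.125877380371094)
side fit n 489 lean -0.0002 px 0.0025 py -0.0015 res 0.001
side 67 long 147.14276637010926 ((0.0507965087890625, 1.3725395202636719), (8.813642501831055, 41.90897750854492), 54.934471130371094)
top [(295, 149, 29, 37, 361), (157, 182, 403, 238, 30260), (408, 200, 5, 9, 26), (445, 249, 21, 22, 60), (427, 251, 17, 22, 62), (433, 276, 15, 13, 51), (401, 341, 8, 16, 27), (302, 358, 23, 5, 32), (368, 365, 21, 3, 39)]
side [(313, 0, 138, 262, 13952), (431, 0, 49, 111, 2591), (362, 0, 198, 371, 26725), (532, 93, 18, 7, 100), (252, 140, 13, 14, 144), (264, 152, 17, 24, 228), (269, 173, 10, 12, 41), (251, 178, 9, 10, 38), (260, 182, 8, 9, 41), (255, 191, 10, 19, 113), (248, 194, 7, 9, 56), (418, 227, 9, 24, 32), (428, 347, 24, 43, 361), (547, 352, 10, 25, 148), (394, 364, 21, 24, 62)]
```

View pics/end.png

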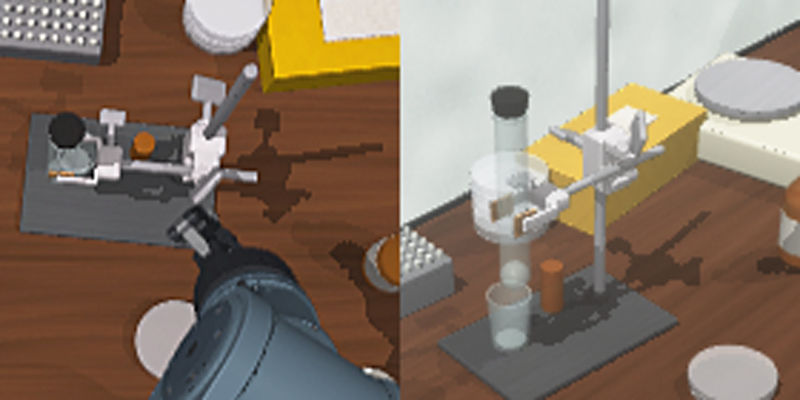

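The end picture shows the tube standing upright, with the stopper straight over it at side (510,100). The wing is back at its starting direction, and the beaker, vial and dish are where they were. The robot is clear, so I'll hand in.

```bash
python3 -c "
from bench import ctrl
print(ctrl.hand_in())"
```

```text
the job is handed in; nothing more can be done
None
```

The tube is upright and the wing screw is home again; the job was handed in at about 15 s.

- **Loosening:** I gripped the slanting wing and backed it off 86° by the tool, about 84° in the images. That is a quarter turn, under the third allowed.
- **Tube:** I gripped the tube below its rim and swung it about the cross rod from a lean of about 0.51 rad. After release and retightening, the depth fits gave −0.0002 rad (side camera) and +0.001 rad (top camera).
- **Tightening:** I turned the screw back until the torque rose from under 0.25 to about 1.5 N m, which I took as the hard stop. In the images the wing is back within about 1° of its starting direction.
- **Bystanders:** In the last pictures the beaker, vial and dish had not moved. The before/after image comparison showed no change at the reagent bottle or the spatula. The arm or its shadow was over the mortar and the amber bottle, so I did not check those two closely, but the path stayed clear of them.
- **Limits:** The highest wrist force I read was about 13 N, well below 120 N.

**Disagreements:** The screw-axis position estimates differed by about 2 mm between measurements. This caused only small side forces of about 12 N while turning. One top-camera fit made while I was gripping the tube gave −0.03 rad, but it rested on only 6 points, so I ignored it.

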